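# Set the zero of a bench gauge on its setting standard

### The arm

A 6-joint arm with a two-finger parallel gripper is mounted at the origin on a cart in front of the work surface, level with it; the furniture and walls round the work are solid. World frame = base frame: x ahead of the robot, y to its left, z up, the work surface at z = 0. Lengths are in m, angles in rad, forces in N, time in s.
With the tool pointing down it reaches from about 0.4 to 0.825 m from the base axis. Payload 7 kg.
Tool frame: the origin (TCP) lies midway between the tips of the shut fingers; the grasp point (between the pads) lies 19 mm behind it; z points along the fingers, y is the line along which they close (so a half turn about z gives the same grasp; the last joint's range is limited). The gripper opens to 88 mm and grips with 3 to 60 N. Pads are 19 mm wide; open, the fingers measure 130 mm over their backs; the gripper's body (78 mm by 193 mm) begins 47 mm behind the grasp point.
Start: joints at [1.48, 0.359, 0.012, 0, -1.224, -0.288], TCP at [0.25, 0.627, 0.227] pointing down, gripper open.
Joint ranges: [-3.07, 3.07], [-1.43, 2.12], [-1.02, 1.25], [-3.03, 1.67], [-3.05, -0], [-3.03, 3.03]. Speed limits (rad/s): [2.39, 2.39, 3.01, 3.14, 3.14, 3.14].

### API

Orientations are given as [roll, pitch, yaw] about the fixed x, y, z axes, in that order (R = Rz(yaw) Ry(pitch) Rx(roll)).
In Python, from station import arm gives the robot as it stands.
- The arm moves only by the tool servo_tool, never from a script. Its argument "deltas" is a list of rows, each a list of 7 numbers: the closure, from -1 (fully open) to 1 (shut), then the shift along the tool's x, y, z in mm, then the turn, a rotation vector about the tool's x, y, z in degrees. In form: [[gripper, x, y, z, ax, ay, az], ...]. A call has 1 to 20 rows; each row shifts and turns the commanded pose from where the row before left it, along the tool's axes as they then stand; what a row does not reach is not made up. A row lasts 1/12 s, in which the tool goes at most 41.7 mm and 7.16 degrees, less where a joint would pass 70% of its speed; a pose out of reach is approached as far as the arm can. A call is refused whole if a number of a shift passes 41.7 or a number of a turn 7.16, either way. A call with a gripper value outside its range is refused whole. The fingers move at their own pace and stop on an object; "squeeze" is the grip in N (left out, the last holds). Time passes only in rows, so rows that do not move let the fingers close. It gives the time, the measured TCP pose, the force, the opening and the grip force at its end, in the units of the state.
- arm.get_state(): the state, without advancing time (a new reading comes with each control period).
- arm.grab_frame(name): name is "scene" or "top" or "wrist"; returns a dict with "color" (480x640x3 uint8, red, green, blue), "K" (3x3 intrinsics, pixels), "position" and "orientation" of the camera in the world. Camera axes: x right, y down, z forward; pixel columns grow to the right and rows downward; lengths in m; the calibration is good to about 2 mm. A picture is of the moment at which its call begins. There is no depth.
- arm.job_done(): hands the job in; it is judged then, once.
Trained networks look in a picture, given as the dict that the camera call returned (one of the last four; its "shot" number tells which), for a name from the list of things; names that differ only in an ending like _2 or _b are one class to them, and where a whole thing is asked for, a point or a joint stands for the part that bears it (a point fixed in the world has none). Each returns a list of dicts, best first, with "conf" (0 to 1); they miss things now and then, are a little off and sometimes report something else, mostly with a low value. They report only what shows in the picture. A call takes as long as a camera call.
- arm.recognise(query, picture): "at" ([x, y, z] in m, in the coordinates of the camera as it stood for that picture, good to about 4 mm: the middle of the surface that is visible of it).
The state is a dict: "t": time; "q": joint angles; "qd": joint speeds; "joint_efforts": joint torques, N m; "eef_pos": TCP position; "ee_rot": TCP orientation; "force": force on the tool from outside, world axes, zero at the start; "moment": the same for the moment, N m; "width": finger opening in m; "gripper_force": force on a finger pad.
Only numpy, scipy, OpenCV 4.12 (cv2) and the standard library are available. Lean on these libraries where they do the work, as an engineer would, in place of code of your own. Each camera call takes 0.05 s, during which the arm holds its last target. There are 200 camera calls.

### The job

Zero the bench gauge on its steel setting standard: wind the handwheel clockwise with its crank handle until the quill bears firmly on the block and the block on the anvil, without forcing it, and leave it clamped like that. Then take the stylus from its stand and with it press the recessed round zero button (not the square one) gently, fully home, holding it down for about a second. Put the stylus back upright in its stand, with the quill still bearing on the block.

Things in the scene. Friction and masses are not known exactly. Their poses are not given: they have to be found in the camera images.
- gauge: grey bench gauge bolted to the bench: bed 110 (x) x 300 (y) x 14 mm, origin at the centre of its underside. Own +y end: headstock 86 x 86 mm, top 75 mm above the bench, with the handwheel on it (vertical axis). Own -y end: the anvil. Between them a steel rail, top 16 mm above the bench. The readout stands behind the rail (own +x). Fixed
- wheel_axis (a point): point on the vertical axis of the handwheel (110 mm rim, 81 to 92 mm above the bench), 111 mm above the bench; turning clockwise seen from above advances the quill by 12 mm per rad, 10 to 40 mm in all; it stays where it is left (friction 0.12 N m)
- crank_grip (a point): middle of the handwheel's upright black crank handle, 16 mm diameter, 38 mm tall, 45 mm from the wheel axis, 117 mm above the bench (handle spans 93 to 131 mm); it spins freely on its own pin
- standard: loose steel setting block 40 (x) x 65 (y) x 36 mm lying on the rail between quill and anvil; origin at the centre of its underside, its long side along the gauge's y; it may start a few mm off the anvil
- readout: digital readout on the gauge, face 85 x 130 mm with a display above two recessed buttons. Origin in the middle of the face, z square out of the face (0.45 rad from vertical, leaning towards the robot side), x up the slope, y along the face
- zero_mouth (a point): centre of the mouth, flush with the face, of the round recess (15 mm diameter, nearer the handwheel). The zero button's top lies 8 mm below the face; it presses 6 mm further along the readout's -z. Axes as readout
- units_mouth (a point): the same for the square recess (15 mm wide, further from the handwheel): the units button, not to be pressed. Axes as readout
- zero_button (a joint): travel of the round zero button in m: 0 released, 0.006 fully home; spring, about 2 N to start and 6 N at the end
- units_button (a joint): travel of the square units button in m: 0 released
- stylus: upright stylus, 128 mm long: square aluminium handle 16 x 16 mm from 53 to 128 mm above the tip, round collar 26 mm diameter from 48 to 53 mm, steel pin 8 mm diameter with a round tip below. Origin at the tip, z along it towards the handle, x and y square to the handle's flats
- stand: stylus stand: block 64 x 64 mm, 60 mm high, on an 84 mm foot, fixed; origin at the centre of its underside. A 14 mm hole runs down its middle, open at the top; the stylus hangs in it by its collar, tip 12 mm above the bench
- stand_hole (a point): centre of the hole's mouth on top of the stand, 60 mm above the bench
- anvil: the gauge's fixed anvil post, 60 mm wide, 18 mm thick, top 68 mm above the bench; origin at the centre of its foot, its face towards the block is 9 mm along the gauge's own +y from there
- quill: the gauge's quill, a steel bar; origin at the centre of the flat end of the quill (32 mm diameter disc, axis 36 mm above the bench); the quill advances along the gauge's own -y

How it is judged:
On the way, in this order (a step that is already met when the one before it is completed fails the run):
1. the quill bears firmly on the block and the block on the anvil (more than 3 N each) (contact force between each of quill, anvil and standard above 3 N), for 0.2 s.
2. the stylus holds the zero button fully home (past 4.8 of 6 mm) for half a second, the block still clamped (value of joint zero_button above 0.0048 m and contact force between stylus and readout above 2 N and contact force between each of quill, anvil and standard above 1 N), for 0.5 s.
At the end, for the whole second after the job is handed in: the block is still clamped between quill and anvil (more than 1 N on each), the zero button is released, and the stylus hangs at rest upright in its stand: tip within 6 mm of the hole's axis, collar within 3 mm of the stand's top, tilt under 0.12 rad (contact force between each of quill, anvil and standard above 1 N and value of joint zero_button below 0.0015 m and horizontal distance between stylus and stand_hole below 0.006 m and z of stylus in the frame of stand below 0.015 m and angle between stylus's own z axis and vertical below 0.12 rad and linear speed of stylus below 0.02 m/s); the robot touches nothing.
It fails at once if the square units button is pressed (more than 3 mm) (value of joint units_button above 0.003 m).
It fails at once if the stylus is pressed on the readout with more than 45 N (contact force between stylus and readout above 45 N).
It fails at once if the quill is forced on the block with more than 120 N (contact force between quill and standard above 120 N).
It also fails if it takes over 66 s, if anything falls off the work surface, if the arm or the gripper's body presses on something with over 40 N, if the wrist force passes 120 N, or if a joint passes its speed limit or range.

## Working session

There is one attempt and no reset: what is moved stays moved. The work goes in short steps, Python scripts to look and compute and a tool call to move; the robot and the scene stay as the last step left them, time stands still between calls to the robot, and variables do not carry over. Pictures are saved under pics/ and viewed, at most 12 in all, crops included, and the job is handed in when it is done.

Besides the shell and the picture viewer there is one more tool, called as name([rows], argument=value, ...), one row to a line, values as JSON. servo_tool: Moves the arm, as the interface text tells. Its arguments: {"type":"object","properties":{"deltas":{"type":"array","items":{"type":"array","items":{"type":"number"}}},"squeeze":{"type":"number"}},"required":["deltas"]}

```bash
mkdir -p pics; ls; cat > h.py <<'E'
import numpy as np, cv2
from scipy.spatial.transform import Rotation as R
from station import arm
def cam(f):
    o=np.array(f["orientation"],float)
    return (R.from_euler('xyz',o).as_matrix() if o.shape==(3,) else o if o.shape==(3,3) else R.from_quat(o).as_matrix()), np.array(f["position"])
def w(f,p): 
    M,t=cam(f); return M@np.array(p)+t
def proj(f,p):
    M,t=cam(f); c=M.T@(np.array(p)-t); u=np.array(f["K"])@c; return u[:2]/u[2]
def ray(f,uv,z):
    M,t=cam(f); d=M@np.linalg.inv(np.array(f["K"]))@np.array([uv[0],uv[1],1.]); return t+d*(z-t[2])/d[2]
def save(f,n,crop=None,s=1):
    im=f["color"][:,:,::-1]
    if crop: x0,y0,x1,y1=crop; im=im[y0:y1,x0:x1]
    cv2.imwrite("pics/"+n,cv2.resize(im,None,fx=s,fy=s,interpolation=cv2.INTER_CUBIC))
E
python3 - <<'E'
from h import *
s=arm.get_state(); print(s["t"],s["eef_pos"],s["ee_rot"],s["force"],s["width"])
for c in("scene","top"):
    f=arm.grab_frame(c); save(f,c+"1.png"); print(c,f["position"],f["orientation"],np.array(f["K"])[0])
    for q in "gauge wheel_axis crank_grip standard readout zero_mouth units_mouth stylus stand stand_hole anvil quill".split():
        try: print(q,[(round(d["conf"],2),w(f,d["at"]).round(3)) for d in arm.recognise(q,f)[:2]])
        except Exception as e: print(q,e)
E
```

```text
pics
0.0 [0.24944449 0.62669855 0.22564362] [ 3.13995871e+00 -1.29189592e-04 -3.78869129e-01] [ 0.46973233 -0.03107595  0.1870365 ] 0.0874691414668465
scene [ 0.01334914 -0.54493954  0.68807112] [-2.2143105   0.00997975 -0.7521917 ] [483.70366226   0.         314.00321755]
gauge [(0.62, array([ 0.657, -0.008,  0.088])), (0.59, array([0.609, 0.032, 0.053]))]
wheel_axis [(0.84, array([0.606, 0.162, 0.089]))]
crank_grip [(0.54, array([0.6  , 0.2  , 0.119]))]
standard [(0.91, array([ 0.565, -0.006,  0.053])), (0.32, array([0.592, 0.069, 0.045]))]
readout []
zero_mouth [(0.61, array([ 0.653, -0.011,  0.085]))]
units_mouth [(0.7, array([ 0.655, -0.011,  0.089])), (0.17, array([ 0.566, -0.057,  0.048]))]
stylus [(0.74, array([ 0.441, -0.202,  0.102])), (0.64, array([0.607, 0.162, 0.09 ]))]
stand [(0.59, array([ 0.424, -0.217,  0.042]))]
stand_hole [(0.64, array([ 0.43 , -0.215,  0.039]))]
anvil [(0.64, array([ 0.568, -0.056,  0.049])), (0.3, array([ 0.444, -0.204,  0.102]))]
quill [(0.53, array([0.594, 0.066, 0.048])), (0.25, array([ 0.566, -0.058,  0.05 ]))]
top [0.47413458 0.05297317 1.30166089] [-3.08390994  0.01229144 -1.59887836] [577.08014721   0.         311.57960663]
gauge [(0.63, array([0.614, 0.049, 0.079]))]
wheel_axis [(0.7, array([0.615, 0.171, 0.092]))]
crank_grip [(0.64, array([0.601, 0.206, 0.13 ]))]
standard [(0.83, array([ 0.571, -0.   ,  0.051]))]
readout [(0.67, array([0.664, 0.011, 0.09 ]))]
zero_mouth []
units_mouth [(0.87, array([0.664, 0.008, 0.095]))]
stylus [(0.66, array([ 0.448, -0.19 ,  0.112]))]
stand [(0.68, array([ 0.448, -0.183,  0.057]))]
stand_hole [(0.98, array([ 0.449, -0.186,  0.057])), (0.41, array([0.615, 0.052, 0.076]))]
anvil [(0.51, array([ 0.567, -0.049,  0.065]))]
quill [(0.81, array([0.599, 0.08 , 0.049])), (0.44, array([ 0.571, -0.004,  0.048]))]
```

View pics/scene1.png

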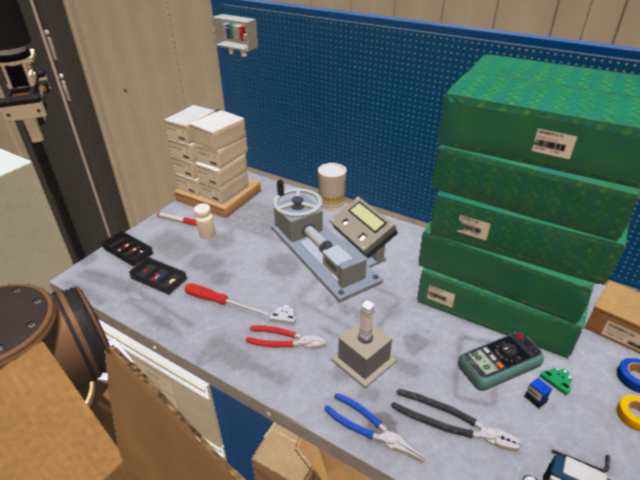

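View pics/top1.png

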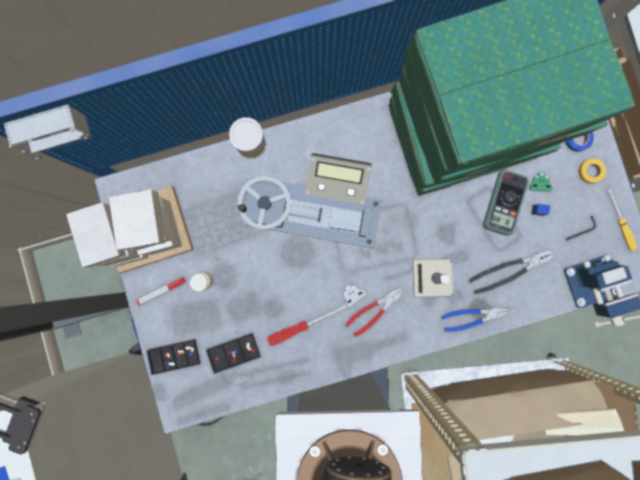

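The scene view shows the gauge with its wheel at (298,203) and the crank at (281,188). The stylus stand is at (365,350). In the top view the crank is at (243,208), the wheel axis at (265,203), the zero button (nearer the wheel) at about (322,186), the units button at (349,191) and the stylus at (444,279).

Next I move the wrist camera above the gauge.

servo_tool([
  [-1, 27, 23.5, -5, 0, 0, 0],
  [-1, 27, 23.5, -5, 0, 0, 0],
  [-1, 27, 23.5, -5, 0, 0, 0],
  [-1, 27, 23.5, -5, 0, 0, 0],
  [-1, 27, 23.5, -5, 0, 0, 0],
  [-1, 27, 23.5, -5, 0, 0, 0],
  [-1, 27, 23.5, -5, 0, 0, 0],
  [-1, 27, 23.5, -5, 0, 0, 0],
  [-1, 27, 23.5, -5, 0, 0, 0],
  [-1, 27, 23.5, -5, 0, 0, 0],
  [-1, 27, 23.5, -5, 0, 0, 0],
  [-1, 27, 23.5, -5, 0, 0, 0],
  [-1, 27, 23.5, -5, 0, 0, 0],
  [-1, 27, 23.5, -5, 0, 0, 0],
  [-1, 27, 23.5, -5, 0, 0, 0],
  [-1, 27, 23.5, -5, 0, 0, 0],
  [-1, 27, 23.5, -5, 0, 0, 0],
])

```text
t: 2.72
eef_pos: [0.5288, 0.0845, 0.3122]
ee_rot: [-3.141, -0.001, -0.379]
force: [1.0, 1.3, 0.8]
width: 0.0878
gripper_force: 0.0
```

```bash
python3 - <<'E'
from h import *
s=arm.get_state(); print(s["t"],s["eef_pos"],s["ee_rot"],s["force"],s["width"])
f=arm.grab_frame("wrist"); save(f,"wrist1.png"); print(f["position"],f["orientation"],np.array(f["K"])[0])
M=R.from_euler('xyz',s["ee_rot"]).as_matrix(); C,t=cam(f)
print("cam in tool",M.T@(t-s["eef_pos"]),(M.T@C).round(3).tolist())
for q in "wheel_axis crank_grip standard readout zero_mouth units_mouth stylus stand_hole anvil quill".split():
    print(q,[(round(d["conf"],2),w(f,d["at"]).round(3),proj(f,w(f,d["at"])).round()) for d in arm.recognise(q,f)[:2]])
E
```

```text
2.7167 [0.52881649 0.08448039 0.31223842] [-3.14092175e+00 -5.58339985e-04 -3.78629136e-01] [0.99016911 1.26301663 0.78727974] 0.08779070362300521
[0.59646919 0.0572392  0.47048808] [ 2.86922162e+00  6.54124053e-04 -1.95085025e+00] [431.39281664   0.         324.20280392]
cam in tool [ 0.07301899  0.00019799 -0.15820909] [[-0.001, -0.963, -0.27], [1.0, -0.001, -0.0], [-0.0, -0.27, 0.963]]
wheel_axis [(0.69, array([0.617, 0.166, 0.092]), array([198., 142.]))]
crank_grip [(0.94, array([0.6  , 0.202, 0.13 ]), array([154., 182.])), (0.59, array([0.65 , 0.015, 0.089]), array([349.,  32.]))]
standard [(0.83, array([ 0.574, -0.007,  0.052]), array([398., 112.]))]
readout [(0.73, array([0.65 , 0.019, 0.085]), array([344.,  35.]))]
zero_mouth []
units_mouth [(0.7, array([0.648, 0.016, 0.085]), array([348.,  36.])), (0.46, array([ 0.573, -0.006,  0.052]), array([397., 114.]))]
stylus [(0.83, array([ 0.45 , -0.192,  0.064]), array([631., 164.]))]
stand_hole [(0.75, array([ 0.458, -0.174,  0.039]), array([593., 161.]))]
anvil [(0.8, array([ 0.571, -0.047,  0.069]), array([444.,  99.]))]
quill [(0.59, array([0.597, 0.081, 0.05 ]), array([301., 125.]))]
```

View pics/wrist1.png

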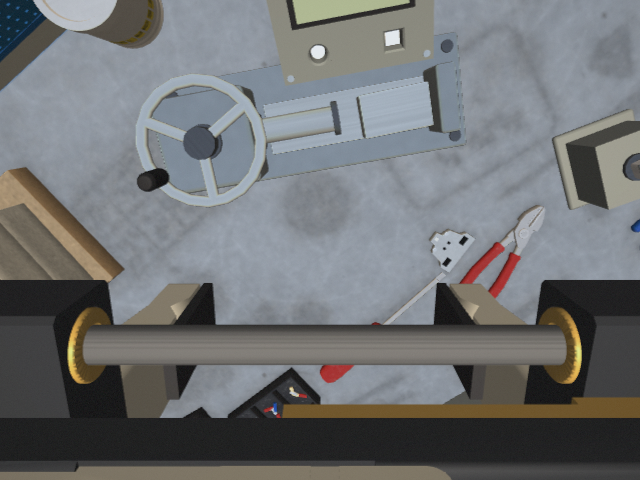

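The wrist picture shows the rim centre at (201,141), the crank top near (147,181), the zero mouth at (318,52) and the units mouth at (393,38). The quill disc's right edge is at about (340,117) and the block's left edge at about (360,118), so the gap is about 20 px.

```bash
python3 - <<'E'
from h import *
f=arm.grab_frame("wrist"); t=arm.grab_frame("top"); 
print("hub",ray(f,(201.5,140.5),.0865), "top",ray(t,(265,203),.0865))
for z in(.131,.124): print("crank",z,ray(f,(145,181),z),ray(f,(153,180),z), "top",ray(t,(243,208),z))
for n,a,b in(("zero",(318,52),(322,186)),("units",(393,38),(349,191))):
    for z in(.07,.08,.09,.1): print(n,z,ray(f,a,z),ray(t,b,z))
for n,p in (("quill",(339,117)),("blockL",(359.5,118)),("blockR",(432,106)),("anvil",(436,104))): print(n,ray(f,p,.052))
print(ray(f,(361,138),.052),ray(f,(436,122),.052),ray(f,(357,97),.052))
save(f,"crop1.png",(120,0,480,220),2.2)
E
```

```text
hub [0.61596308 0.166721   0.0865    ] top [0.614491   0.16268319 0.0865    ]
crank 0.131 [0.60199281 0.20940631 0.131     ] [0.60036608 0.20318374 0.131     ] top [0.60042575 0.2038262  0.131     ]
crank 0.124 [0.60211948 0.21249356 0.124     ] [0.60045914 0.20614244 0.124     ] top [0.60118091 0.20472823 0.124     ]
zero 0.07 [0.64680359 0.04547409 0.07      ] [0.6494684  0.04080048 0.07      ]
zero 0.08 [0.64552947 0.04583673 0.08      ] [0.64804484 0.04089931 0.08      ]
zero 0.09 [0.64425536 0.04619938 0.09      ] [0.64662129 0.04099814 0.09      ]
zero 0.1 [0.64298125 0.04656202 0.1       ] [0.64519773 0.04109698 0.1       ]
units 0.07 [ 0.63343409 -0.01807902  0.07      ] [ 0.63694646 -0.01678353  0.07      ]
units 0.08 [ 0.63249437 -0.01612684  0.08      ] [ 0.63562457 -0.01621717  0.08      ]
units 0.09 [ 0.63155464 -0.01417466  0.09      ] [ 0.63430269 -0.01565081  0.09      ]
units 0.1 [ 0.63061491 -0.01222248  0.1       ] [ 0.6329808  -0.01508444  0.1       ]
quill [0.58964307 0.04761278 0.052     ]
blockL [0.58172546 0.03014688 0.052     ]
blockR [ 0.56693142 -0.0360668   0.052     ]
anvil [ 0.56725396 -0.04005371  0.052     ]
[0.56411006 0.03519619 0.052     ] [ 0.5518634  -0.03514202  0.052     ] [0.60008584 0.02576715 0.052     ]
```

View pics/crop1.png

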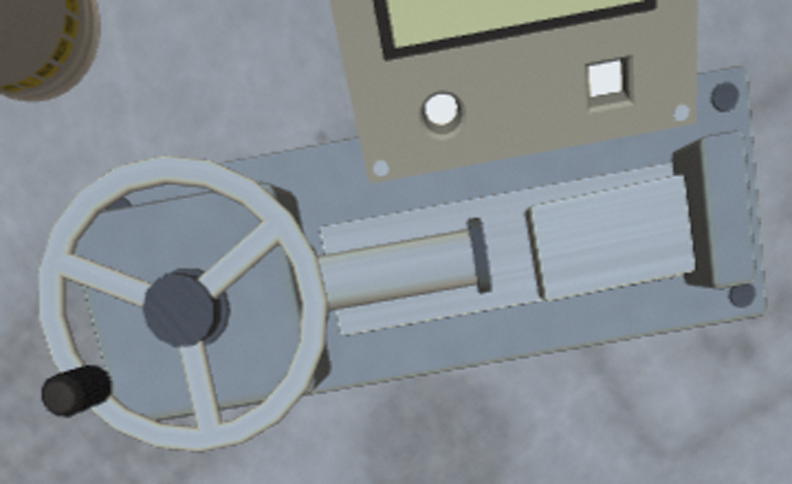

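Next I rotate the tool so the fingers straddle the crank tangentially, then move above it.

servo_tool([
  [-1, 0, 0, 9, 0, 0, -6.75],
  [-1, 0, 0, 9, 0, 0, -6.75],
  [-1, 0, 0, 9, 0, 0, -6.75],
  [-1, 0, 0, 9, 0, 0, -6.75],
  [-1, 0, 0, 9, 0, 0, -6.75],
  [-1, 0, 0, 9, 0, 0, -6.75],
  [-1, 0, 0, 9, 0, 0, -6.75],
  [-1, 0, 0, 9, 0, 0, -6.75],
  [-1, 0, 0, 9, 0, 0, -6.75],
  [-1, 0, 0, 9, 0, 0, -6.75],
  [-1, 0, 0, 9, 0, 0, -6.75],
  [-1, 0, 0, 9, 0, 0, -6.75],
  [-1, 30, 0, 0, 0, 0, 0],
  [-1, 30, 0, 0, 0, 0, 0],
  [-1, 30, 0, 0, 0, 0, 0],
  [-1, 30, 0, 0, 0, 0, 0],
  [-1, 20, 0, 0, 0, 0, 0],
  [-1, 0, 0, 0, 0, 0, 0],
])

```text
t: 4.87
eef_pos: [0.6013, 0.2099, 0.2025]
ee_rot: [3.141, 0.0, 1.037]
force: [0.5, 0.1, 0.3]
width: 0.0879
gripper_force: 0.0
```

```bash
python3 - <<'E'
from h import *
s=arm.get_state(); print(s["t"],s["eef_pos"],s["ee_rot"],s["force"],s["q"])
f=arm.grab_frame("wrist"); save(f,"wrist2.png")
for q in "wheel_axis crank_grip standard zero_mouth quill".split():
    print(q,[(round(d["conf"],2),w(f,d["at"]).round(3),proj(f,w(f,d["at"])).round()) for d in arm.recognise(q,f)[:2]])
E
```

```text
4.8667 [0.60133335 0.2098653  0.20252995] [3.14140630e+00 3.61236388e-04 1.03726502e+00] [0.48708201 0.05543955 0.29340554] [ 6.41870252e-01  3.12314450e-01 -1.11820153e-01  3.41317166e-04
 -1.14692333e+00  1.96605071e+00]
wheel_axis [(0.67, array([0.618, 0.179, 0.09 ]), array([369., 258.])), (0.2, array([0.585, 0.025, 0.031]), array([414., 396.]))]
crank_grip [(0.72, array([0.629, 0.034, 0.071]), array([470., 395.])), (0.71, array([0.599, 0.21 , 0.133]), array([320., 254.]))]
standard [(0.91, array([0.585, 0.023, 0.03 ]), array([415., 398.]))]
zero_mouth [(0.73, array([0.631, 0.038, 0.077]), array([472., 396.]))]
quill [(0.64, array([0.595, 0.057, 0.048]), array([411., 376.]))]
```

View pics/wrist2.png

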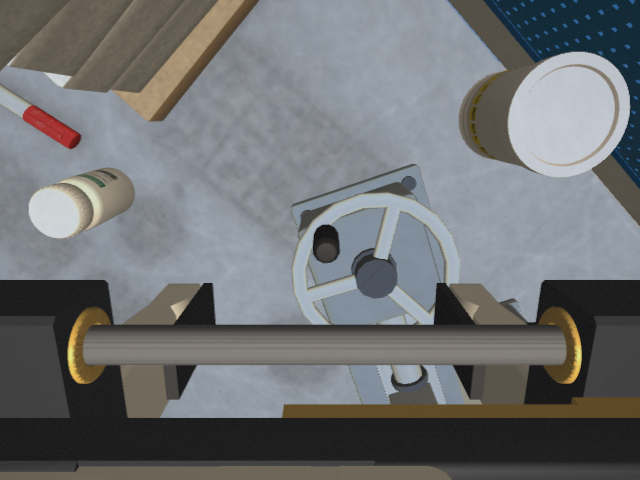

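The crank top is at (326,250), the hub at (376,278) and the fingers straddle the handle. I check the position by ray.

```bash
python3 - <<'E'
from h import *
f=arm.grab_frame("wrist"); s=arm.get_state(); M=R.from_euler('xyz',s["ee_rot"]).as_matrix()
p=ray(f,(326,250),.131); print(p, (M.T@(p-s["eef_pos"])*1e3).round(1), ray(f,(377,273),.098),ray(f,(325,230),.093))
E
```

```text
[0.60053852 0.20513757 0.131     ] [-0.2  1.3 73. ] [0.6158705  0.16562106 0.098     ] [0.60093908 0.20672153 0.093     ]
```

servo_tool([
  [-1, 0, 1, 25, 0, 0, 0],
  [-1, 0, 0, 25, 0, 0, 0],
  [-1, 0, 0, 25, 0, 0, 0],
  [-1, 0, 0, 20, 0, 0, 0],
  [-0.2, 0, 0, 8, 0, 0, 0],
  [0.5, 0, 0, 0, 0, 0, 0],
  [1, 0, 0, 0, 0, 0, 0],
  [1, 0, 0, 0, 0, 0, 0],
  [1, 0, 0, 0, 0, 0, 0],
  [1, 0, 0, 0, 0, 0, 0],
  [1, 0, 0, 0, 0, 0, 0],
  [1, 0, 0, 0, 0, 0, 0],
], squeeze=12)

```text
t: 6.22
eef_pos: [0.6009, 0.2062, 0.1012]
ee_rot: [3.141, -0.001, 1.035]
force: [0.2, 0.9, 0.1]
width: 0.0399
gripper_force: 0.0
```

servo_tool([
  [1, 0, 0, 0, 0, 0, 0],
  [1, 0, 0, 0, 0, 0, 0],
  [1, 0, 0, 0, 0, 0, 0],
  [1, 0, 0, 0, 0, 0, 0],
  [1, 0, 0, 0, 0, 0, 0],
  [1, 0, 0, 0, 0, 0, 0],
])

```text
t: 6.72
eef_pos: [0.6006, 0.2062, 0.1005]
ee_rot: [-3.141, 0.0, 1.035]
force: [-1.6, 1.3, 0.6]
width: 0.0155
gripper_force: 12.0
```

```bash
cat >> h.py <<'E'
def arc(a0,a1,n,yaw=1.035,r=45):
    a=np.radians(np.linspace(a0,a1,n+1)); p=r*np.c_[np.cos(a),np.sin(a)]; d=np.diff(p,axis=0)
    x=np.array([np.cos(yaw),np.sin(yaw)]); y=np.array([np.sin(yaw),-np.cos(yaw)])
    return np.c_[d@x,d@y].round(1).tolist()
E
python3 -c "
from h import *
print(arc(111,45,12))
print(arc(45,-9,18))"
```

```text
[[3.3, 2.8], [3.0, 3.1], [2.7, 3.4], [2.3, 3.6], [2.0, 3.8], [1.6, 4.0], [1.2, 4.2], [0.8, 4.2], [0.4, 4.3], [-0.0, 4.3], [-0.5, 4.3], [-0.9, 4.2]]
[[-0.6, 2.3], [-0.8, 2.2], [-0.9, 2.2], [-1.0, 2.1], [-1.1, 2.1], [-1.2, 2.0], [-1.3, 2.0], [-1.4, 1.9], [-1.5, 1.8], [-1.6, 1.7], [-1.7, 1.6], [-1.8, 1.6], [-1.9, 1.5], [-1.9, 1.4], [-2.0, 1.3], [-2.1, 1.1], [-2.1, 1.0], [-2.2, 0.9]]
```

servo_tool([
  [1, 3.3, 2.8, 0, 0, 0, 0],
  [1, 3.0, 3.1, 0, 0, 0, 0],
  [1, 2.7, 3.4, 0, 0, 0, 0],
  [1, 2.3, 3.6, 0, 0, 0, 0],
  [1, 2.0, 3.8, 0, 0, 0, 0],
  [1, 1.6, 4.0, 0, 0, 0, 0],
  [1, 0, 0, 0, 0, 0, 0],
])

```text
t: 7.3
eef_pos: [0.6265, 0.2066, 0.1004]
ee_rot: [-3.142, 0.003, 1.034]
force: [-2.3, -7.3, 4.0]
width: 0.0155
gripper_force: 12.0
```

```bash
python3 -c "
from h import *
print(arc(74,20,12))"
```

```text
[[0.8, 3.5], [0.5, 3.5], [0.2, 3.5], [-0.1, 3.5], [-0.3, 3.5], [-0.6, 3.5], [-0.9, 3.4], [-1.2, 3.3], [-1.4, 3.2], [-1.7, 3.1], [-1.9, 3.0], [-2.1, 2.8]]
```

servo_tool([
  [1, -0.4, 4.2, 0, 0, 0, 0],
  [1, 0.4, 3.5, 0, 0, 0, 0],
  [1, 0.2, 3.5, 0, 0, 0, 0],
  [1, -0.1, 3.5, 0, 0, 0, 0],
  [1, -0.3, 3.5, 0, 0, 0, 0],
  [1, -0.6, 3.5, 0, 0, 0, 0],
  [1, -0.9, 3.4, 0, 0, 0, 0],
  [1, -1.2, 3.3, 0, 0, 0, 0],
  [1, -1.4, 3.2, 0, 0, 0, 0],
  [1, 0, 0, 0, 0, 0, 0],
])

```text
t: 8.13
eef_pos: [0.6514, 0.1881, 0.1005]
ee_rot: [-3.141, 0.0, 1.035]
force: [-2.7, -2.6, 1.9]
width: 0.0155
gripper_force: 12.0
```

```bash
python3 -c "
from h import *
print(arc(33.7,10,8)); print(arc(10,-20,15))"
```

```text
[[-1.1, 2.1], [-1.2, 2.0], [-1.3, 2.0], [-1.4, 1.9], [-1.5, 1.8], [-1.6, 1.7], [-1.6, 1.6], [-1.7, 1.6]]
[[-1.2, 1.0], [-1.2, 1.0], [-1.3, 0.9], [-1.3, 0.9], [-1.3, 0.8], [-1.4, 0.8], [-1.4, 0.7], [-1.4, 0.7], [-1.4, 0.6], [-1.5, 0.6], [-1.5, 0.5], [-1.5, 0.5], [-1.5, 0.4], [-1.5, 0.4], [-1.5, 0.3]]
```

servo_tool([
  [1, -1.1, 2.0, 0, 0, 0, 0],
  [1, -1.2, 2.0, 0, 0, 0, 0],
  [1, -1.3, 1.9, 0, 0, 0, 0],
  [1, -1.4, 1.8, 0, 0, 0, 0],
  [1, 0, 0, 0, 0, 0, 0],
])

```text
t: 8.55
eef_pos: [0.6555, 0.1802, 0.1005]
ee_rot: [3.141, -0.0, 1.035]
force: [-2.3, 1.2, 2.0]
width: 0.0155
gripper_force: 12.0
```

servo_tool([
  [1, -1.5, 1.8, 0, 0, 0, 0],
  [1, -1.6, 1.7, 0, 0, 0, 0],
  [1, -1.6, 1.6, 0, 0, 0, 0],
  [1, -1.7, 1.6, 0, 0, 0, 0],
  [1, 0, 0, 0, 0, 0, 0],
])

```text
t: 8.97
eef_pos: [0.6581, 0.171, 0.1006]
ee_rot: [3.141, -0.0, 1.035]
force: [-1.0, 1.1, 0.3]
width: 0.0154
gripper_force: 12.0
```

servo_tool([
  [1, -1.2, 1.0, 0, 0, 0, 0],
  [1, -1.2, 1.0, 0, 0, 0, 0],
  [1, -1.3, 0.9, 0, 0, 0, 0],
  [1, 0, 0, 0, 0, 0, 0],
])

```text
t: 9.3
eef_pos: [0.6586, 0.1666, 0.1006]
ee_rot: [3.141, -0.001, 1.035]
force: [-0.8, 2.0, -0.3]
width: 0.0156
gripper_force: 12.0
```

servo_tool([
  [1, -1.3, 0.9, 0, 0, 0, 0],
  [1, -1.3, 0.8, 0, 0, 0, 0],
  [1, -1.4, 0.8, 0, 0, 0, 0],
  [1, 0, 0, 0, 0, 0, 0],
])

```text
t: 9.63
eef_pos: [0.6587, 0.1617, 0.1007]
ee_rot: [3.141, -0.0, 1.035]
force: [0.9, 2.4, -2.0]
width: 0.0161
gripper_force: 12.0
```

servo_tool([
  [1, -1.4, 0.7, 0, 0, 0, 0],
  [1, -1.4, 0.7, 0, 0, 0, 0],
  [1, -1.4, 0.6, 0, 0, 0, 0],
  [1, 0, 0, 0, 0, 0, 0],
])

```text
t: 9.97
eef_pos: [0.6582, 0.157, 0.1006]
ee_rot: [3.141, -0.0, 1.035]
force: [3.0, 2.9, -3.1]
width: 0.0157
gripper_force: 12.0
```

servo_tool([
  [1, -1.5, 0.4, 0, 0, 0, 0],
  [1, -1.5, 0.4, 0, 0, 0, 0],
  [1, 0, 0, 0, 0, 0, 0],
])

```text
t: 10.22
eef_pos: [0.658, 0.1558, 0.1007]
ee_rot: [3.141, -0.003, 1.035]
force: [4.4, 8.2, -4.7]
width: 0.0152
gripper_force: 12.0
```

servo_tool([
  [1, -0.6, 0.7, 0, 0, 0, 0],
  [1, 0.3, 0.5, 0, 0, 0, 0],
  [1, 0, 0, 0, 0, 0, 0],
  [1, 0, 0, 0, 0, 0, 0],
  [1, 0, 0, 0, 0, 0, 0],
  [1, 0, 0, 0, 0, 0, 0],
])

```text
t: 10.72
eef_pos: [0.6581, 0.1556, 0.1006]
ee_rot: [-3.141, -0.003, 1.036]
force: [0.4, 10.8, -2.6]
width: 0.0157
gripper_force: 12.0
```

servo_tool([
  [0.4, 0, 0, 0, 0, 0, 0],
  [0.4, 0, 0, 0, 0, 0, 0],
  [0.4, 0, 0, 0, 0, 0, 0],
  [0.4, 0, 0, -15, 0, 0, 0],
  [0.4, 0, 0, -20, 0, 0, 0],
  [0.4, 0, 0, -20, 0, 0, 7.1],
  [-0.5, 0, 0, -20, 0, 0, 7.1],
  [-1, 0, 0, -20, 0, 0, 7.1],
  [-1, 0, 0, -20, 0, 0, 7.1],
  [-1, 0, 0, -10, 0, 0, 7.1],
  [-1, 0, 0, 0, 0, 0, 7.1],
  [-1, 0, 0, 0, 0, 0, 7.1],
  [-1, 0, 0, 0, 0, 0, 7.1],
  [-1, 0, 0, 0, 0, 0, 7.1],
  [-1, 0, 0, 0, 0, 0, 7.1],
  [-1, -17.5, 35, 0, 0, 0, 0],
  [-1, -17.5, 35, 0, 0, 0, 0],
  [-1, -17.5, 35, 0, 0, 0, 0],
  [-1, -17.5, 35, 0, 0, 0, 0],
  [-1, 0, 0, 0, 0, 0, 0],
])

```text
t: 12.38
eef_pos: [0.5564, 0.0259, 0.2262]
ee_rot: [3.141, 0.001, -0.207]
force: [-0.3, 0.9, -1.1]
width: 0.0877
gripper_force: 0.0
```

```bash
python3 - <<'E'
from h import *
s=arm.get_state(); print(s["t"],s["eef_pos"],s["ee_rot"],s["force"],s["width"])
f=arm.grab_frame("wrist"); save(f,"wrist3.png")
for q in "wheel_axis crank_grip standard readout zero_mouth units_mouth stylus stand_hole anvil quill".split():
    print(q,[(round(d["conf"],2),w(f,d["at"]).round(3),proj(f,w(f,d["at"])).round()) for d in arm.recognise(q,f)[:2]])
E
```

```text
12.3833 [0.55644884 0.02591524 0.22622769] [ 3.14076493e+00  1.43768751e-03 -2.07173040e-01] [-0.28604322  0.85623639 -1.06746335] 0.08774332040120159
wheel_axis [(0.62, array([0.62 , 0.158, 0.091]), array([113., 173.]))]
crank_grip [(0.67, array([0.656, 0.153, 0.128]), array([ 71., 118.]))]
standard [(0.55, array([ 0.575, -0.011,  0.05 ]), array([365., 179.])), (0.31, array([0.646, 0.04 , 0.074]), array([276.,  97.]))]
readout [(0.85, array([0.659, 0.007, 0.094]), array([319.,  63.]))]
zero_mouth [(0.83, array([0.661, 0.007, 0.097]), array([318.,  60.]))]
units_mouth [(0.59, array([0.665, 0.003, 0.091]), array([323.,  54.]))]
stylus []
stand_hole [(0.66, array([ 0.478, -0.185,  0.029]), array([583., 243.])), (0.46, array([0.662, 0.002, 0.092]), array([326.,  58.]))]
anvil [(0.89, array([ 0.577, -0.047,  0.068]), array([416., 170.])), (0.51, array([ 0.574, -0.008,  0.049]), array([362., 181.]))]
quill [(0.86, array([0.597, 0.07 , 0.049]), array([257., 173.])), (0.18, array([ 0.477, -0.183,  0.032]), array([583., 246.]))]
```

View pics/wrist3.png

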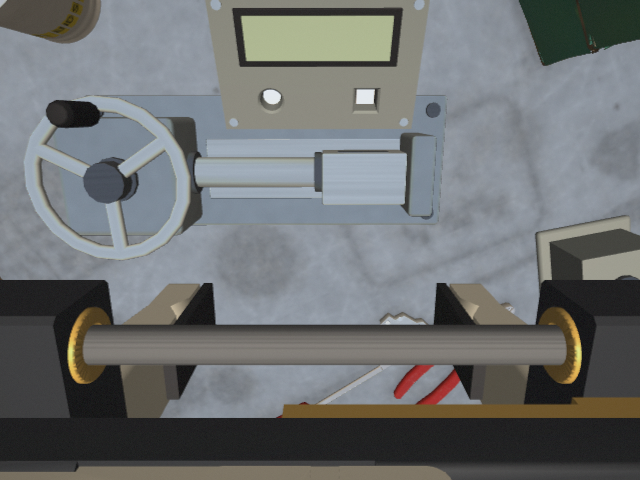

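The block is clamped, with the quill disc at (319,172) touching the block and the block touching the anvil. The zero mouth is at about (272,98) and the units mouth at about (366,98). I take a crop for precision.

```bash
python3 - <<'E'
from h import *
import pickle
f=arm.grab_frame("wrist"); save(f,"crop2.png",(200,0,440,140),3.3); pickle.dump({k:f[k] for k in("K","position","orientation","color")},open("w3.pkl","wb"))
E
```

```text
(no output)
```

View pics/crop2.png

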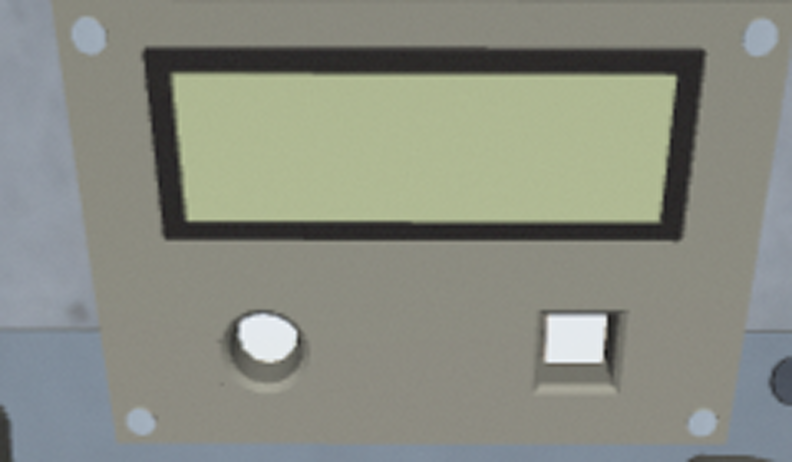

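```bash
cat > ro.py <<'E'
from h import *
import pickle
from scipy.optimize import least_squares
f=pickle.load(open("w3.pkl","rb"))
c=lambda x,y: np.array([200+x/3.3-.35, y/3.3-.35])
pts={(.0425,.065):c(52,1),(.0425,-.065):c(793,3),(-.0425,.065):c(117,442),(-.0425,-.065):c(727,443)}
zu=[c(267,351),c(580,351)]
def frame(p):
    psi=p[3]; lean=p[4]
    g=R.from_euler('z',psi).as_matrix()
    n=g@np.array([-np.sin(lean),0,np.cos(lean)]); y=g@np.array([0,1,0.]); x=np.cross(y,n)
    return np.array(p[:3]),np.c_[x,y,n]
def res(p,lean=None):
    q=list(p)+([lean] if lean else [])
    o,M=frame(q); r=[]
    for (a,b),uv in pts.items(): r+=list(proj(f,o+M@[a,b,0])-uv)
    return r
if __name__=="__main__":
    for l in(None,.45):
        p0=[.66,.01,.09,-.215]+([] if l else [.45])
        s=least_squares(res,p0,args=(l,)); q=list(s.x)+([l] if l else [])
        o,M=frame(q); print(np.round(q,4),"rms px",np.sqrt(np.mean(s.fun**2)).round(2))
        for uv in zu:
            C,t=cam(f); d=C@np.linalg.inv(f["K"])@[uv[0],uv[1],1]; P=t+d*((o-t)@M[:,2])/(d@M[:,2]); print(P.round(4),(M.T@(P-o)*1e3).round(1))
    print(arm.get_state()["eef_pos"])
E
python3 ro.py
```

```text
[ 0.6575  0.0085  0.0882 -0.2057  0.4431] rms px 0.4
[0.6447 0.0435 0.0788] [-21.8  31.6   0. ]
[ 0.6316 -0.0193  0.0788] [-21.7 -32.5   0. ]
[ 0.6574  0.0085  0.0883 -0.2057  0.45  ] rms px 0.42
[0.6447 0.0435 0.0788] [-21.8  31.6  -0. ]
[ 0.6316 -0.0193  0.0788] [-21.8 -32.5  -0. ]
[0.56116102 0.03090877 0.22522288]
```

servo_tool([
  [-1, -9.3, 33.9, 0, 0, 0, 0],
  [-1, -9.3, 33.9, 0, 0, 0, 0],
  [-1, -9.3, 33.9, 0, 0, 0, 0],
  [-1, -9.3, 33.9, 0, 0, 0, 0],
  [-1, -9.3, 33.9, 0, 0, 0, 0],
  [-1, -9.3, 33.9, 0, 0, 0, 0],
  [-1, -9.3, 33.9, 0, 0, 0, 0],
  [-1, 0, 0, 0, 0, 0, 0],
  [-1, 0, 0, 0, 0, 0, 0],
  [-1, 0, 0, 0, 0, 0, 0],
  [-1, 0, 0, 0, 0, 0, 0],
])

```text
t: 13.9
eef_pos: [0.4497, -0.188, 0.2255]
ee_rot: [-3.142, -0.0, -0.203]
force: [0.1, -0.3, 0.1]
width: 0.0878
gripper_force: 0.0
```

```bash
python3 - <<'E'
from h import *
import pickle
f=arm.grab_frame("wrist");s=arm.get_state(); print(s["t"],s["eef_pos"],s["ee_rot"],s["width"])
pickle.dump({k:f[k] for k in("K","position","orientation","color")},open("w4.pkl","wb"))
for q in "stylus stand stand_hole".split():
    print(q,[(round(d["conf"],2),w(f,d["at"]).round(3),proj(f,w(f,d["at"])).round()) for d in arm.recognise(q,f)[:2]])
save(f,"crop3.png",(160,60,480,300),2.5)
E
```

```text
13.95 [ 0.44970332 -0.18781843  0.22549223] [-3.14154817e+00  7.63489639e-05 -2.03051289e-01] 0.08737611837724044
stylus [(0.66, array([ 0.456, -0.201,  0.13 ]), array([343., 225.])), (0.31, array([0.583, 0.025, 0.049]), array([ 4., 96.]))]
stand [(0.86, array([ 0.464, -0.206,  0.059]), array([343., 191.]))]
stand_hole [(0.66, array([ 0.632, -0.022,  0.07 ]), array([19.,  1.])), (0.63, array([ 0.463, -0.2  ,  0.059]), array([336., 193.]))]
```

View pics/crop3.png

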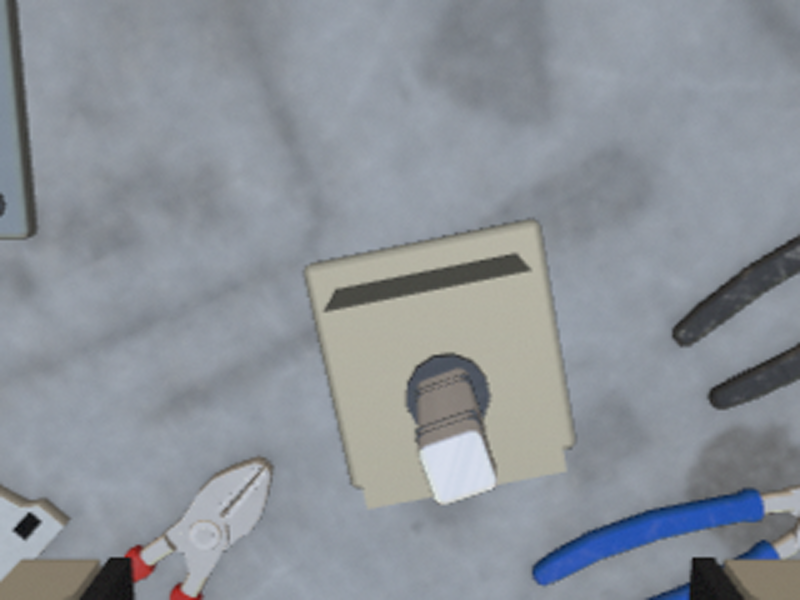

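The stylus top square has its corners near crop (418,447), (480,430), (496,485) and (440,504), so it is rotated about 15° to the tool.

```bash
python3 - <<'E'
from h import *
import pickle
f=pickle.load(open("w4.pkl","rb"));s=arm.get_state();M=R.from_euler('xyz',s["ee_rot"]).as_matrix()
c=[(160+x/2.5-.3,60+y/2.5-.3) for x,y in((418,447),(480,430),(496,485),(440,504))]
P=np.array([ray(f,u,.14) for u in c]); m=P.mean(0); T=(P-s["eef_pos"])@M*1e3; print(m,T.round(1))
d=np.roll(T,-1,0)-T; print(np.linalg.norm(d,axis=1), np.degrees(np.arctan2(d[:,1],d[:,0])))
h=[ray(f,(160+x/2.5-.3,60+y/2.5-.3),.0625) for x,y in((447,395),)]; print("collar/hole",h)
E
```

```text
[ 0.44601689 -0.19879047  0.14      ] [[  3.6   1.9  85.4]
 [  7.7  16.4  85.4]
 [ -5.8  20.4  85.4]
 [-10.6   7.1  85.4]]
[15.08038462 14.10516723 14.08843831 15.09194247] [  74.20415704  163.5207137  -109.62423102  -20.32452521]
collar/hole [array([ 0.44535708, -0.19841647,  0.0625    ])]
```

servo_tool([
  [-1, -1.3, 11.4, 10, 0, 0, 0],
  [-1, 0, 0, 20, 0, 0, -5.8],
  [-1, 0, 0, 20, 0, 0, -5.8],
  [-0.5, 0, 0, 25, 0, 0, -5.9],
  [0, 0, 0, 25, 0, 0, 0],
  [0.3, 0, 0, 25, 0, 0, 0],
  [0.3, 0, 0, 9, 0, 0, 0],
  [1, 0, 0, 0, 0, 0, 0],
  [1, 0, 0, 0, 0, 0, 0],
  [1, 0, 0, 0, 0, 0, 0],
  [1, 0, 0, 0, 0, 0, 0],
  [1, 0, 0, 0, 0, 0, 0],
  [1, 0, 0, 0, 0, 0, 0],
  [1, 0, 0, 0, 0, 0, 0],
  [1, 0, 0, 0, 0, 0, 0],
  [1, 0, 0, 0, 0, 0, 0],
], squeeze=30)

```text
t: 15.43
eef_pos: [0.4458, -0.1995, 0.092]
ee_rot: [3.141, -0.001, 0.101]
force: [-0.7, 1.2, 4.8]
width: 0.0157
gripper_force: 30.0
```

servo_tool([
  [1, 0, 0, -15, 0, 0, 0],
  [1, 0, 0, -30, 0, 0, 0],
  [1, 0, 0, -35, 0, 0, 0],
  [1, 0, 0, -35, 0, 0, 0],
  [1, 0, 0, -35, 0, 0, 0],
  [1, 15, -20, -10, 0, 0, 0],
  [1, 22.1, -29.5, 0, 0, 0, 0],
  [1, 22.1, -29.5, 0, 0, 0, 0],
  [1, 22.1, -29.5, 0, 0, 0, 0],
  [1, 22.1, -29.5, 0, 0, 0, 0],
  [1, 22.1, -29.5, 0, 0, 0, 0],
  [1, 22.1, -29.5, 0, 0, 0, 0],
  [1, 20, -27, 0, 0, 0, 0],
  [1, 9, -12, 0, 0, 0, 0],
  [1, 0, 0, 0, -1.56, 4.9, 0],
  [1, 0, 0, 0, -1.56, 4.9, 0],
  [1, 0, 0, 0, -1.56, 4.9, 0],
  [1, 0, 0, 0, -1.56, 4.9, 0],
  [1, 0, 0, 0, -1.56, 4.9, 0],
  [1, 0, 0, 0, 0, 0, 0],
])

```text
t: 17.1
eef_pos: [0.5894, 0.0491, 0.2444]
ee_rot: [2.989, -0.419, 0.137]
force: [-1.9, -2.5, -4.1]
width: 0.0157
gripper_force: 30.0
```

```bash
cat > tip.py <<'E'
from h import *
f=arm.grab_frame("scene"); f=arm.grab_frame("wrist"); s=arm.get_state()
M=R.from_euler('xyz',s["ee_rot"]).as_matrix(); n=np.array([-.4258,.0889,.9004]); m=np.array([.6447,.0435,.0788])
tip=s["eef_pos"]+.08*M[:,2]; print(s["t"],s["eef_pos"],s["force"],"tip",tip.round(4),"width",s["width"])
e=m-tip; d=-e@n; print("above face mm",d*1e3,"lateral in tool",((e+n*d)@M*1e3).round(1))
print("to 30mm above, tool mm",((m+.03*n-tip)@M*1e3).round(1)); a=np.cross(M[:,2],-n); print("turn deg (tool)",np.degrees(a@M).round(2))
E
python3 tip.py
```

```text
17.2 [0.59496101 0.0517601  0.25002253] [ 1.0760834   0.8174928  -0.73425366] tip [0.6287 0.0445 0.1779] width 0.016016749509290246
above face mm 96.08555295371772 lateral in tool [-26.8 -10.9   0.1]
to 30mm above, tool mm [-26.5 -11.   66.2]
turn deg (tool) [ 0.08  0.24 -0.  ]
```

servo_tool([
  [1, -13.4, -5.4, 5, 0.08, 0.24, 0],
  [1, -13.4, -5.5, 12, 0, 0, 0],
  [1, 0, 0, 25, 0, 0, 0],
  [1, 0, 0, 24, 0, 0, 0],
  [1, 0, 0, 0, 0, 0, 0],
  [1, 0, 0, 0, 0, 0, 0],
  [1, 0, 0, 0, 0, 0, 0],
])

```text
t: 17.78
eef_pos: [0.6021, 0.0548, 0.181]
ee_rot: [2.998, -0.432, 0.132]
force: [-0.0, 0.2, 0.1]
width: 0.0161
gripper_force: 30.0
```

```bash
python3 tip.py; python3 - <<'E'
from h import *
f=arm.grab_frame("scene"); save(f,"sc2.png",(255,160,415,280),5); 
s=arm.get_state(); M=R.from_euler('xyz',s["ee_rot"]).as_matrix(); m=np.array([.6447,.0435,.0788])
g=lambda p:((proj(f,p)-[255,160])*5).round(0)
print("crop px: tip",g(s["eef_pos"]+.08*M[:,2]),"collar",g(s["eef_pos"]+.029*M[:,2]),"mouth",g(m),"units",g([.6316,-.0193,.0788]),"topend",g(s["eef_pos"]-.03*M[:,2]))
E
```

```text
17.8833 [0.60182624 0.0553597  0.18143489] [ 0.18726445  0.56809931 -1.12292069] tip [0.6362 0.0484 0.1096] width 0.016109955047253446
above face mm 31.72643782625542 lateral in tool [-5.7  1.5 -0. ]
to 30mm above, tool mm [-5.7  1.5  1.7]
turn deg (tool) [-0.11 -0.29  0.  ]
crop px: tip [424. 254.] collar [381. 178.] mouth [444. 310.] units [531. 385.] topend [328.  83.]
```

View pics/sc2.png

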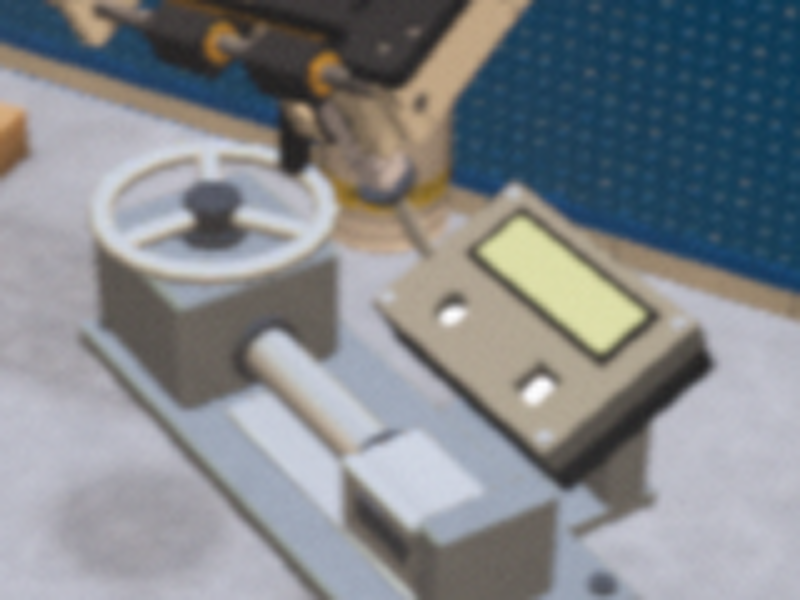

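The tip is at crop (427,252), predicted (424,254). The round mouth is at (449,309), predicted (444,310). The model agrees, so I align and approach.

servo_tool([
  [1, -5.7, 1.5, 0, -0.1, -0.25, 0],
  [1, 0, 0, 10, 0, 0, 0],
  [1, 0, 0, 15, 0, 0, 0],
  [1, 0, 0, 0, 0, 0, 0],
  [1, 0, 0, 0, 0, 0, 0],
  [1, 0, 0, 0, 0, 0, 0],
])

```text
t: 18.43
eef_pos: [0.6062, 0.0502, 0.1556]
ee_rot: [2.996, -0.426, 0.132]
force: [0.1, -0.6, -0.7]
width: 0.0157
gripper_force: 30.0
```

```bash
python3 tip.py
```

```text
18.5333 [0.60649546 0.05073389 0.15596401] [-0.48123326  0.54766035 -0.07325737] tip [0.6405 0.0436 0.0839] width 0.016126571942447168
above face mm 6.391905951607352 lateral in tool [ 1.6 -0.3  0. ]
to 30mm above, tool mm [  1.6  -0.3 -23.6]
turn deg (tool) [0.01 0.01 0.  ]
```

servo_tool([
  [1, 1.2, -0.2, 2, 0, 0, 0],
  [1, 0, 0, 3, 0, 0, 0],
  [1, 0, 0, 3, 0, 0, 0],
  [1, 0, 0, 3, 0, 0, 0],
  [1, 0, 0, 0, 0, 0, 0],
  [1, 0, 0, 0, 0, 0, 0],
])

```text
t: 19.03
eef_pos: [0.6119, 0.0494, 0.145]
ee_rot: [2.996, -0.425, 0.132]
force: [-0.2, 0.2, -0.7]
width: 0.0159
gripper_force: 30.0
```

```bash
python3 tip.py
```

```text
19.1333 [0.61199442 0.04959307 0.14534857] [ 0.29708639 -0.3390873  -1.38053088] tip [0.6459 0.0424 0.0733] width 0.016102058298743633
above face mm -5.608953699430916 lateral in tool [ 1.3 -0.4 -0. ]
to 30mm above, tool mm [  1.3  -0.4 -35.6]
turn deg (tool) [0.04 0.11 0.  ]
```

servo_tool([
  [1, 0.8, -0.3, 1.5, 0, 0, 0],
  [1, 0, 0, 1.5, 0, 0, 0],
  [1, 0, 0, 1.5, 0, 0, 0],
  [1, 0, 0, 1.5, 0, 0, 0],
  [1, 0, 0, 0, 0, 0, 0],
])

```text
t: 19.55
eef_pos: [0.6156, 0.0498, 0.1406]
ee_rot: [2.996, -0.427, 0.133]
force: [-2.3, 0.9, 2.6]
width: 0.016
gripper_force: 30.0
```

```bash
python3 tip.py
```

```text
19.65 [0.6155353  0.0498226  0.14068387] [-2.57656262e+00  1.67530178e-03  3.66965371e+00] tip [0.6495 0.0427 0.0686] width 0.015582162326266673
above face mm -11.296482632857384 lateral in tool [-0.   0.2 -0. ]
to 30mm above, tool mm [ -0.1   0.2 -41.3]
turn deg (tool) [ 0.01  0.05 -0.  ]
```

servo_tool([
  [1, 0, 0, 1, 0, 0, 0],
  [1, 0, 0, 1, 0, 0, 0],
  [1, 0, 0, 1, 0, 0, 0],
  [1, 0, 0, 1, 0, 0, 0],
  [1, 0, 0, 0.5, 0, 0, 0],
  [1, 0, 0, 0, 0, 0, 0],
])

```text
t: 20.15
eef_pos: [0.6185, 0.0499, 0.1393]
ee_rot: [2.996, -0.431, 0.133]
force: [-13.1, 1.3, 22.7]
width: 0.0159
gripper_force: 30.0
```

```bash
python3 tip.py
```

```text
20.25 [0.61850564 0.0498786  0.13931784] [-13.55055825   1.69653801  22.40279451] tip [0.6528 0.0428 0.0674] width 0.015854443283881695
above face mm -13.785814470320458 lateral in tool [-2.5  0.2 -0. ]
to 30mm above, tool mm [ -2.4   0.2 -43.8]
turn deg (tool) [-0.  -0.2 -0. ]
```

servo_tool([
  [1, 0, 0, -0.7, 0, 0, 0],
  [1, 0, 0, 0, 0, 0, 0],
  [1, 0, 0, 0, 0, 0, 0],
  [1, 0, 0, 0, 0, 0, 0],
  [1, 0, 0, 0, 0, 0, 0],
  [1, 0, 0, 0, 0, 0, 0],
  [1, 0, 0, 0, 0, 0, 0],
  [1, 0, 0, 0, 0, 0, 0],
  [1, 0, 0, 0, 0, 0, 0],
  [1, 0, 0, 0, 0, 0, 0],
  [1, 0, 0, 0, 0, 0, 0],
])

```text
t: 21.17
eef_pos: [0.6183, 0.0499, 0.1394]
ee_rot: [2.997, -0.43, 0.133]
force: [-7.4, 0.2, 15.5]
width: 0.0158
gripper_force: 30.0
```

```bash
python3 tip.py
```

```text
21.2667 [0.61828835 0.04990202 0.13942399] [-7.43935092  0.22430017 15.66070123] tip [0.6525 0.0428 0.0675] width 0.01614496844571934
above face mm -13.595824844000761 lateral in tool [-2.3  0.2 -0. ]
to 30mm above, tool mm [ -2.2   0.2 -43.6]
turn deg (tool) [ 0.   -0.15  0.  ]
```

servo_tool([
  [1, 0, 0, -4, 0, 0, 0],
  [1, 0, 0, -6, 0, 0, 0],
  [1, 0, 0, -10, 0, 0, 0],
  [1, 0, 0, -20, 0, 0, 0],
  [1, 0, 0, -30, 0, 0, 0],
  [1, 0, 0, -30, 0, 0, 0],
  [1, 0, 0, -20, 1.56, -4.9, 0],
  [1, 0, 0, 0, 1.56, -4.9, 0],
  [1, 0, 0, 0, 1.56, -4.9, 0],
  [1, 0, 0, 0, 1.56, -4.9, 0],
  [1, 0, 0, 0, 1.56, -4.9, 0],
  [1, 0, 0, 0, 0, 0, 0],
  [1, 0, 0, 0, 0, 0, 0],
  [1, 0, 0, 0, 0, 0, 0],
])

```text
t: 22.43
eef_pos: [0.5679, 0.0576, 0.2419]
ee_rot: [3.133, -0.013, 0.097]
force: [0.5, 0.1, -0.7]
width: 0.0158
gripper_force: 30.0
```

```bash
cat > back.py <<'E'
from h import *
arm.grab_frame("top"); s=arm.get_state(); M=R.from_euler('xyz',s["ee_rot"]).as_matrix()
print(s["t"],s["eef_pos"],s["ee_rot"],s["force"],"shift tool mm",((np.array([.4456,-.1992,.092])-s["eef_pos"])@M*1e3).round(1),"turn",np.degrees(np.cross(M[:,2],[0,0,-1])@M).round(2))
E
python3 back.py
```

```text
22.4833 [0.56749006 0.05772327 0.24230007] [ 3.13356978 -0.01306054  0.09774849] [ 0.52049279 -0.92321362 -1.19493901] shift tool mm [-148.3  242.6  150.3] turn [ 0.46 -0.75  0.  ]
```

servo_tool([
  [1, 0, 0, 0, 0.46, -0.75, 0],
  [1, -18.3, 30.5, 0, 0, 0, 0],
  [1, -18.3, 30.5, 0, 0, 0, 0],
  [1, -18.3, 30.5, 0, 0, 0, 0],
  [1, -18.3, 30.5, 0, 0, 0, 0],
  [1, -18.3, 30.5, 0, 0, 0, 0],
  [1, -18.3, 30.5, 0, 0, 0, 0],
  [1, -18.3, 30.5, 0, 0, 0, 0],
  [1, -18.3, 30.5, 0, 0, 0, 0],
  [1, 0, 0, 30, 0, 0, 0],
  [1, 0, 0, 25, 0, 0, 0],
  [1, 0, 0, 0, 0, 0, 0],
  [1, 0, 0, 0, 0, 0, 0],
  [1, 0, 0, 0, 0, 0, 0],
  [1, 0, 0, 0, 0, 0, 0],
])

```text
t: 23.73
eef_pos: [0.4476, -0.1987, 0.1895]
ee_rot: [-3.141, -0.003, 0.099]
force: [0.6, -0.1, -0.4]
width: 0.0159
gripper_force: 30.0
```

```bash
python3 back.py; python3 - <<'E'
from h import *
f=arm.grab_frame("scene"); save(f,"sc3.png",(305,240,425,400),3.7)
s=arm.get_state(); M=R.from_euler('xyz',s["ee_rot"]).as_matrix(); g=lambda p:((proj(f,p)-[305,240])*3.7).round(0)
print("tip",g(s["eef_pos"]+.08*M[:,2]),"collar",g(s["eef_pos"]+.0295*M[:,2]),"hole",g([.4455,-.199,.06]))
E
```

```text
23.7833 [ 0.44757056 -0.1986289   0.18938926] [-3.14126390e+00 -2.90669924e-03  9.93707506e-02] [ 0.31190254 -0.41038679 -0.74400374] shift tool mm [-2.3  0.4 97.4] turn [-0.02 -0.17  0.  ]
tip [229. 286.] collar [236. 202.] hole [221. 364.]
```

View pics/sc3.png

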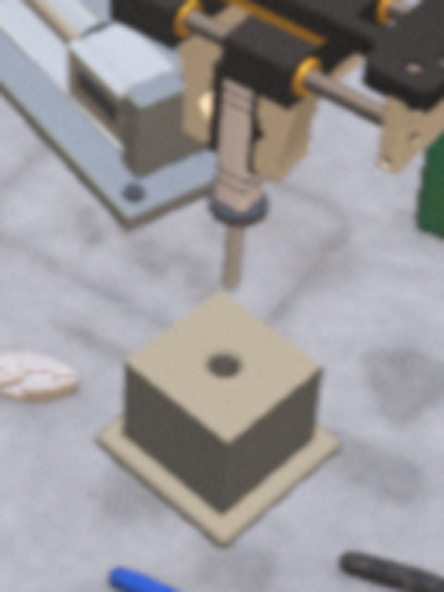

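The pin tip is at (231,288) and the hole at (224,366), both within a few crop pixels of prediction. I align and lower.

servo_tool([
  [1, -2.3, 0.4, 10, 0, -0.15, 0],
  [1, 0, 0, 20, 0, 0, 0],
  [1, 0, 0, 12, 0, 0, 0],
  [1, 0, 0, 0, 0, 0, 0],
  [1, 0, 0, 0, 0, 0, 0],
  [1, 0, 0, 0, 0, 0, 0],
])

```text
t: 24.33
eef_pos: [0.4446, -0.1996, 0.1463]
ee_rot: [-3.141, 0.002, 0.098]
force: [0.6, -0.4, 0.5]
width: 0.0159
gripper_force: 30.0
```

```bash
python3 back.py
```

```text
24.3833 [ 0.4447852  -0.19958477  0.14657377] [-3.14101222e+00  9.61639746e-04  9.83812686e-02] [ 0.28714071  0.36762384 -0.066215  ] shift tool mm [ 0.9 -0.3 54.6] turn [-0.03  0.06 -0.  ]
```

servo_tool([
  [1, 0.8, -0.3, 6, 0, 0, 0],
  [1, 0, 0, 8, 0, 0, 0],
  [1, 0, 0, 8, 0, 0, 0],
  [1, 0, 0, 8, 0, 0, 0],
  [1, 0, 0, 0, 0, 0, 0],
])

```text
t: 24.8
eef_pos: [0.4446, -0.1989, 0.114]
ee_rot: [-3.14, 0.003, 0.098]
force: [1.7, -0.1, -1.7]
width: 0.0162
gripper_force: 30.0
```

servo_tool([
  [1, 0.4, 0, 7, 0, 0, 0],
  [1, 0, 0, 7, 0, 0, 0],
  [1, 0, 0, 4, 0, 0, 0],
  [1, 0, 0, 2, 0, 0, 0],
  [1, 0, 0, 0, 0, 0, 0],
])

```text
t: 25.22
eef_pos: [0.4449, -0.199, 0.0952]
ee_rot: [-3.14, 0.003, 0.098]
force: [0.9, 0.3, -1.1]
width: 0.0162
gripper_force: 30.0
```

servo_tool([
  [1, 0, 0, 1, 0, 0, 0],
  [1, 0, 0, 1, 0, 0, 0],
  [1, 0, 0, 1, 0, 0, 0],
  [1, 0, 0, 0, 0, 0, 0],
  [1, 0, 0, 0, 0, 0, 0],
])

```text
t: 25.63
eef_pos: [0.4451, -0.1991, 0.0928]
ee_rot: [-3.141, 0.002, 0.098]
force: [0.4, -0.0, 0.4]
width: 0.0158
gripper_force: 30.0
```

servo_tool([
  [1, 0, 0, 0.5, 0, 0, 0],
  [0.3, 0, 0, 0, 0, 0, 0],
  [0, 0, 0, 0, 0, 0, 0],
  [-0.5, 0, 0, 0, 0, 0, 0],
  [-0.5, 0, 0, 0, 0, 0, 0],
  [-0.5, 0, 0, 0, 0, 0, 0],
  [-0.5, 0, 0, -10, 0, 0, 0],
  [-0.5, 0, 0, -25, 0, 0, 0],
  [-0.5, 0, 0, -35, 0, 0, 0],
  [-0.5, 0, 0, -35, 0, 0, 0],
  [-0.5, 0, 0, -20, 0, 0, 0],
  [-0.5, 0, 0, 0, 0, 0, 0],
  [-0.5, 0, 0, 0, 0, 0, 0],
  [-0.5, 0, 0, 0, 0, 0, 0],
  [-0.5, 0, 0, 0, 0, 0, 0],
])

```text
t: 26.88
eef_pos: [0.4447, -0.199, 0.2162]
ee_rot: [-3.14, 0.004, 0.098]
force: [-0.5, -0.0, -0.4]
width: 0.0659
gripper_force: 0.0
```

```bash
python3 - <<'E'
from h import *
f=arm.grab_frame("scene"); save(f,"fin.png",(255,160,425,400),2.4); s=arm.get_state(); print(s["t"],s["eef_pos"],s["qd"].round(3),s["force"])
g=lambda p:((proj(f,p)-[255,160])*2.4).round(0)
print("top",g([.4455,-.199,.14]),"collar",g([.4455,-.199,.0625]))
E
```

```text
26.9333 [ 0.44476512 -0.19904072  0.21612011] [-0.002  0.002  0.002  0.002 -0.001  0.   ] [-0.63129495  0.02311953 -0.08384185]
top [270. 347.] collar [264. 426.]
```

View pics/fin.png

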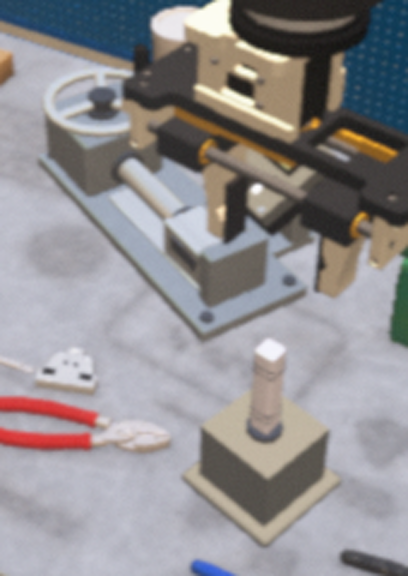

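The stylus is upright in its stand, with its collar seated at (264,430). The block is still between quill and anvil, and the gripper is clear.

```bash
python3 -c "
from station import arm; print(arm.job_done())"
```

```text
the job is handed in; nothing more can be done
None
```

I handed the job in at about 27 s of the 66 s allowed, with no verdict returned: the block is clamped by the quill against the anvil, the zero button was held home for about a second at 17–26 N, and the stylus is back upright in its stand.

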